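# Fetch the shin piece from the slide-top parts organiser

## Task

On the model-building bench, open only the organiser compartment that holds the white shin piece: it is the one whose lid carries a flat sample of it, an oblong bar with one round end and a narrower tab at the other. Slide that lid open, away from the robot, take the shin piece out and lay it down gently, not dropped, in the shallow rectangular metal tray. Leave the other three compartments shut.

Things in the scene. Friction and masses are not known exactly. Their poses are not given: they have to be found in the camera images.
- box_shin: the right compartment, one of a row of four equal grey ones at 73 mm pitch (any order) fixed on the organiser's 4 mm plinth. 110 mm (its x) by 72 mm (its y) outside, 36 mm tall, walls and floor 3 mm. Origin: centre of its underside, 4 mm above the bench; so its inner floor is 7 mm and its rim 40 mm above the bench. x: level, pointing away from the robot, the way the lids open; z up
- lid_shin (a joint): how far the right lid is slid open, m: 0 to 0.004 at the start, 0.095 at its stop. It slides level along +x of box_shin against about 1.5 N of friction and stays where left. Lid 108 by 64 by 3 mm, its top 43 mm above the bench. Fully open it bares the front 96 mm of its compartment, its fin then standing 55 mm beyond the compartment's centre
- lid_shin_grip (a point): middle of the grip fin on the right lid: upright plate 8 mm thick (x, the opening direction), 34 mm wide (y), 20 mm tall (z), from 43 to 63 mm above the bench, 40 mm nearer the robot than the lid's middle. Behind it the flat white sample, 4 mm high, 55 mm long across the lid: oblong, one round end, narrower tab at the other. All four lids have such a fin; only the samples differ
- shin_center (a point): centre, half-way up, of the loose white shin piece: 55 mm long (y: round end +y, tab -y), 20 mm wide (x, flat parallel sides to grip), 26 mm tall (z), 20 to 45 g. It lies flat in the right compartment, its length across the slide direction within 9 degrees, 0 to 10 mm nearer the robot than the compartment's centre. With the lid fully open some 30 mm are free before and behind it
- tray: shallow rectangular open tray of plain metal, fixed on the bench to the left or right of the organiser: 120 mm (its x) by 100 mm (its y), 16 mm tall, walls and floor 4 mm. Origin at the centre of its underside, on the bench; z up. On the other side stands a round metal dish, which is not wanted
- lid_disc (a joint): how far the wrong lid with the sample of a round wheel (38 mm disc with a small hub) has been slid open, in m: 0 to 0.004 at the start; it must stay shut
- lid_vfin (a joint): how far the wrong lid with the sample of a V-shaped fin made of two slim bars has been slid open, in m: 0 to 0.004 at the start; it must stay shut
- lid_pack (a joint): how far the wrong lid with the sample of a plain square block (32 mm) has been slid open, in m: 0 to 0.004 at the start; it must stay shut
Not all that is in view belongs to the job. Leave any brown or green look-alike of the box_shin alone.

How it is judged:
By the outcome, as a careful person would: the job done as asked, in the order asked, and still so for the second after the job is handed in, with the robot touching nothing.
It also fails if it takes over 46 s, if anything falls off the work surface, if the arm or the gripper's body presses on something with over 40 N, if the wrist force passes 120 N, or if a joint passes its speed limit or range.

## Robot

A 7-joint arm with a two-finger parallel gripper is mounted at the origin on the work surface. World frame = base frame: x ahead of the robot, y to its left, z up, the work surface at z = 0. Lengths are in m, angles in rad, forces in N, time in s.
With the tool pointing down it reaches from about 0.35 to 0.9 m from the base axis. Payload 8.1 kg.
Tool frame: the origin (TCP) lies at the very end of the fingers, on their centre line; the grasp point (between the pads) lies grip_point_offset behind it (grip_point_offset is the distance from the TCP to the grasp point, in m); z points along the fingers, y is the direction in which the jaws open and shut (so a half turn about z gives the same grasp; the last joint's range is limited). The gripper opens to 92 mm and grips with 3 to 60 N. Pads are 19 mm wide; open, the fingers measure 130 mm over their backs; the gripper's body (75 mm by 190 mm) begins 47 mm behind the grasp point.
Start: joints at [-1.43, 0.434, 0.025, 1.573, -0.012, 1.134, -0.075], TCP at [0.151, 0.607, 0.227] pointing down, gripper open.
Joint ranges: [-2.62, 2.62], [-0.44, 2.09], [-1.27, 1.32], [0.08, 2.57], [-1.32, 4.46], [0.12, 2], [-2.74, 2.74]. Speed limits (rad/s): [2.22, 2.22, 3.01, 3.01, 3.14, 3.14, 3.14].

## Interface

Orientations are given as a rotation vector (axis times angle).
In Python, from cell import * gives the robot as it stands.
- The arm moves only by the tool drive_tool, never from a script. Its argument "increments" is a list of rows, each an object of numbers: "grip": the gripper's target within -1 to 1 (shut at 1, half-way at 0, fully open at -1); "tx", "ty", "tz": the shift along the world's x, y, z normalised to -1 to 1, where 1 is 400 mm; "turn": the turn about the world's z normalised to -1 to 1, where 1 is 60 degrees. In form: [{"grip": .., "tx": .., "ty": .., "tz": .., "turn": ..}, ...]. A call has 1 to 20 rows; each row is the pose to reach, as a shift and turn from the pose measured when the call began; what a row does not reach only later rows make up. A row lasts 1/10 s, in which the tool goes at most 50 mm and 8.59 degrees, less where a joint would pass 70% of its speed; a pose out of reach is approached as far as the arm can. A call with a number of a shift or a turn outside -1 to 1 is refused whole. A call with a gripper value outside its range is refused whole. The fingers move at their own pace and stop on an object; "newtons" is the grip in N (left out, the last holds). Time passes only in rows, so rows that repeat a pose let the fingers close. It gives the time, the measured TCP pose, the force and the opening at its end, in the units of the state.
- observe(): the state, without advancing time (a new reading comes with each control period).
- get_image(name): name is "scene" or "top"; returns the picture (480x640x3 uint8, red, green, blue); there is no depth.
- camera_info(name): a dict with "fx", "fy", "cx", "cy" (pixels), "eye" and "rotation" of the camera in the world. Camera axes: x right, y down, z forward; pixel columns grow to the right and rows downward; lengths in m; the calibration is good to about 2 mm. A picture is of the moment at which its call begins. camera_info takes no time and is no camera call.
- sign_off(): hands the job in, once; it reports no verdict.
The state is a dict: "clock": time; "joints": joint angles; "dq": joint speeds; "joint_efforts": joint torques, N m; "position": TCP position; "ee_rot": TCP orientation; "force": force on the tool from outside, world axes, zero at the start; "ft_torque": the same for the moment, N m; "width": opening from 0.0 (shut) to 1.0 (fully open).
Only numpy, scipy, OpenCV 4.12 (cv2) and the standard library are available. Lean on these libraries where they do the work, as an engineer would, in place of code of your own. Each camera call takes 0.05 s, during which the arm holds its last target. There are 200 camera calls.

## Working session

There is one attempt and no reset: what is moved stays moved. The work goes in short steps, Python scripts to look and compute and a tool call to move; the robot and the scene stay as the last step left them, time stands still between calls to the robot, and variables do not carry over. Pictures are saved under pics/ and viewed, about 8 in all and at most 12, crops included, and the job is handed in when it is done.

Besides the shell and the picture viewer there is one more tool, called after ">>>" as a command line: name --argument value ..., lists and objects as JSON in quotes. drive_tool: Moves the arm, as the interface text tells. Its arguments: {"type":"object","properties":{"increments":{"type":"array","items":{"type":"object","properties":{"grip":{"type":"number"},"tx":{"type":"number"},"ty":{"type":"number"},"tz":{"type":"number"},"turn":{"type":"number"}}}},"newtons":{"type":"number"}},"required":["increments"]}

```bash
mkdir -p pics; ls; python3 - <<'E'
from cell import *
import cv2
s=observe(); print(s)
for n in("top","scene"):
    cv2.imwrite(f"pics/{n}0.png",get_image(n)[:,:,::-1]); print(n,camera_info(n))
E
```

```text
pics
{'clock': 0.0, 'joints': array([-1.42960151,  0.43520704,  0.02498947,  1.57412206, -0.01158043,
        1.13398562, -0.07507557]), 'dq': array([-0.00010721, -0.00164122,  0.00108358, -0.00073709, -0.00028171,
        0.00026685, -0.00222786]), 'joint_efforts': array([ 2.06208147e-04, -6.67886281e+01,  9.84951854e-01, -3.14448094e+01,
       -6.05825731e-02,  4.30242950e-02,  1.63061359e-04]), 'position': array([0.15081352, 0.6059953 , 0.22594542]), 'ee_rot': array([-3.82082772e-01, -3.11824574e+00,  2.47754448e-03]), 'force': array([-0.14626721,  0.19876328, -0.10821065]), 'ft_torque': array([-0.01999204,  0.02437906, -0.02488152]), 'width': 0.9990316698378183}
top {'fx': 582.4269223537624, 'fy': 582.4269223537624, 'cx': 324.618944909029, 'cy': 236.32984592475535, 'eye': array([0.31166167, 0.00336985, 1.23853561]), 'rotation': array([-2.01726834,  2.19208007, -0.24194135])}
scene {'fx': 559.497064862405, 'fy': 559.497064862405, 'cx': 318.8246424982522, 'cy': 240.2381991307282, 'eye': array([ 1.08465444, -0.08832718,  0.95954834]), 'rotation': array([-2.07021869, -1.76453463,  0.47163375])}
```

View pics/top0.png

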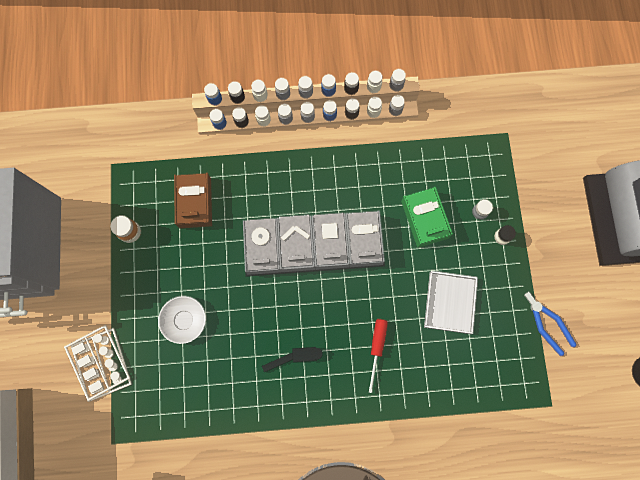

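View pics/scene0.png

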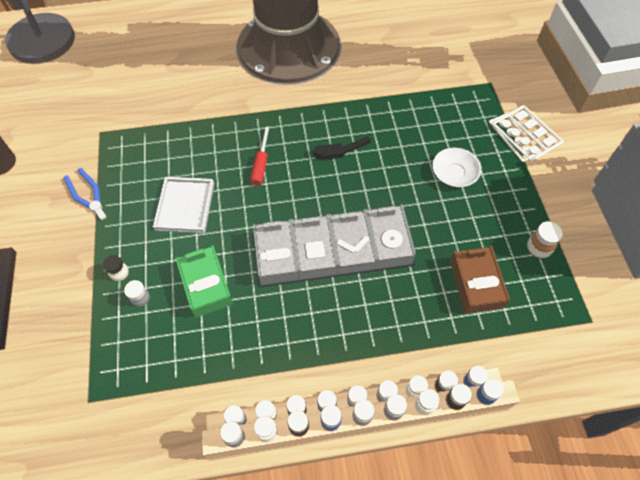

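Top view: candidates carrying the shin sample are the grey lid (365,230), the brown box (192,190) and the green box (427,210). The grey one, rightmost in the row of four, fits; brown and green are decoys. Tray is at (451,302), the round dish at (182,320). I'll confirm in a rectified crop.

```bash
cat > h.py <<'E'
from cell import *
import cv2, numpy as np
from scipy.spatial.transform import Rotation as R
def P(n):
    c=camera_info(n); M=R.from_rotvec(c["rotation"]).as_matrix().T   # world->cam
    K=np.array([[c["fx"],0,c["cx"]],[0,c["fy"],c["cy"]],[0,0,1]])
    return K@np.c_[M,-M@c["eye"]]
def proj(n,X):
    q=P(n)@np.r_[X,1]; return q[:2]/q[2]
def ray(n,uv,z):
    p=P(n); H=np.c_[p[:,0],p[:,1],p[:,2]*z+p[:,3]]
    q=np.linalg.solve(H,[*uv,1]); return q[:2]/q[2]
def rect(n,img,z,x1,y1,w,h,s):
    """ortho view: row 0 = x1 (far), col 0 = y1 (left); s m/px"""
    p=P(n); H=np.c_[p[:,0],p[:,1],p[:,2]*z+p[:,3]]
    A=np.array([[0,-s,x1],[-s,0,y1],[0,0,1]])
    return cv2.warpPerspective(img,H@A,(w,h),flags=cv2.INTER_CUBIC|cv2.WARP_INVERSE_MAP)
E
python3 - <<'E'
from h import *
for uv in[(245,220),(381,211),(384,262),(247,273)]: print(ray("top",uv,.04))
t=cv2.imread("pics/top0.png"); s=cv2.imread("pics/scene0.png")
a=rect("top",t,.043,.62,.2,800,300,.0005)
b=rect("scene",s,.043,.62,.2,800,300,.0005)
o=np.vstack([a,b])
for k in range(0,800,100): cv2.putText(o,f"{.2-k*.0005:.2f}",(k,10),0,.35,(0,255,255)); cv2.line(o,(k,0),(k,600),(0,255,255),1)
for k in range(0,600,100): cv2.line(o,(0,k),(800,k),(0,255,255),1)
cv2.imwrite("pics/r.png",o)
for uv in[(430,270),(477,275),(473,334),(426,328)]: print("tray",ray("top",uv,.016))
for uv in[(165,177),(213,180),(208,233),(154,228)]: print("trayS",ray("scene",uv,.016))
E
```

```text
[0.63182576 0.15012   ]
[ 0.627435   -0.13974432]
[ 0.51719747 -0.13452979]
[0.51777197 0.15194559]
tray [ 0.49604572 -0.23277978]
tray [ 0.4771292  -0.33064511]
tray [ 0.35535249 -0.3050938 ]
tray [ 0.37563583 -0.20958571]
trayS [ 0.36062034 -0.30562062]
trayS [ 0.38443081 -0.20778799]
trayS [ 0.50946172 -0.2255792 ]
trayS [ 0.48092417 -0.32980615]
```

View pics/r.png

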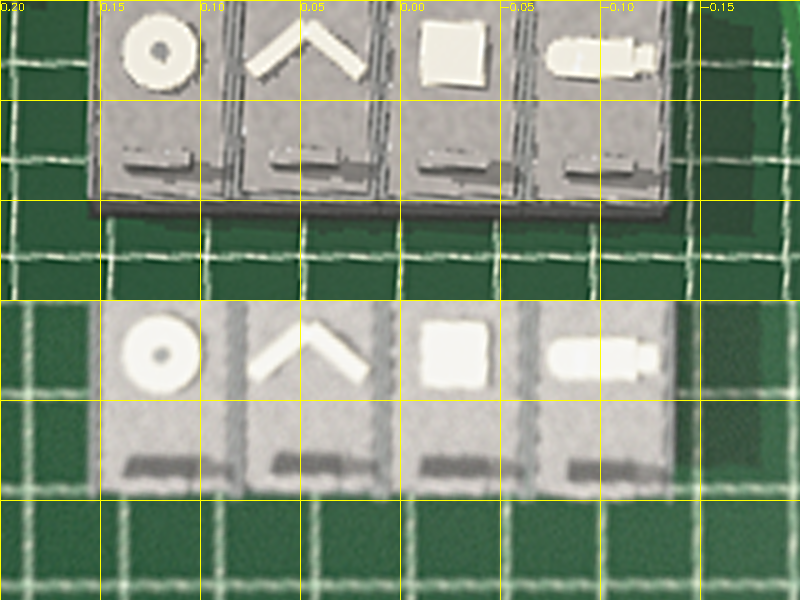

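The crop confirms it: the rightmost lid has the oblong bar with a round end on the left and a tab on the right. Next I fit the organiser pose by overlaying its outline in both views.

```bash
python3 - <<'E'
from h import *
print("gpo",grip_point_offset)
def tool(s): return R.from_rotvec(s["ee_rot"]).as_matrix()
print(tool(observe()).round(3))
# white samples -> pixel centroids in both views, triangulated on z=.047 ; fit of yaw from samples
C=np.array([.573,.005]); 
for n in("top","scene"):
    g=cv2.imread(f"pics/{n}0.png")
    r=rect(n,g,.047,.63,.2,1600,400,.00025).min(2)
    m=(r>(205 if n=="top" else 225)).astype(np.uint8)
    k,l,st,ce=cv2.connectedComponentsWithStats(m)
    for i in range(1,k):
        if st[i,4]>3000:
            print(n,st[i,4],"x %.4f y %.4f"%(.63-ce[i,1]*.00025,.2-ce[i,0]*.00025),"rows x %.4f %.4f y %.4f %.4f"%(.63-st[i,1]*.00025,.63-(st[i,1]+st[i,3])*.00025,.2-st[i,0]*.00025,.2-(st[i,0]+st[i,2])*.00025), "ang",cv2.minAreaRect(np.argwhere(l==i)[:,::-1].astype(np.float32))[2])
def box(img,n,c,yaw,L,W,z,col,sc):
    u=np.array([np.cos(yaw),np.sin(yaw)]); v=np.array([-u[1],u[0]])
    q=np.array([proj(n,[*(c+a*L/2*u+b*W/2*v),z]) for a,b in[(1,1),(1,-1),(-1,-1),(-1,1)]])
    cv2.polylines(img,[((q-o[n]+.5)*sc).astype(int)],True,col,1,cv2.LINE_AA)
o={"top":np.array([235,195]),"scene":np.array([150,165])}
out=[]
for n in("top","scene"):
    g=cv2.imread(f"pics/{n}0.png"); x,y=o[n]
    w=260; g=cv2.resize(g[y:y+ (145 if n=="top" else 120),x:x+w+10],None,fx=2.9,fy=2.9,interpolation=cv2.INTER_CUBIC)
    box(g,n,np.array([.573,.0085]),0,.110,.291,.04,(0,0,255),2.9)
    box(g,n,np.array([.4305,-.2685]),-.19,.12,.1,.016,(0,0,255),2.9)
    out.append(g[:300 if n=="scene" else 400])
cv2.imwrite("pics/ov.png",np.vstack(out)[:600])
cv2.imwrite("pics/ov.png",cv2.resize(np.vstack(out),None,fx=.84,fy=.84))
E
```

```text
gpo 0.0188
[[-0.97   0.241 -0.   ]
 [ 0.241  0.97  -0.001]
 [-0.    -0.001 -1.   ]]
top 15022 x 0.5933 y 0.1200 rows x 0.6115 0.5750 y 0.1378 0.1018 ang 90.0
top 9162 x 0.5947 y 0.0470 rows x 0.6090 0.5800 y 0.0765 0.0173 ang 1.4465556144714355
top 14953 x 0.5929 y -0.0258 rows x 0.6090 0.5765 y -0.0097 -0.0420 ang 0.5256346464157104
top 13704 x 0.5904 y -0.0983 rows x 0.6005 0.5807 y -0.0725 -0.1267 ang 0.0
scene 15598 x 0.5951 y 0.1190 rows x 0.6132 0.5765 y 0.1373 0.1000 ang 90.0
scene 15695 x 0.5949 y -0.0270 rows x 0.6110 0.5783 y -0.0110 -0.0435 ang 0.9391909241676331
scene 9617 x 0.5962 y 0.0460 rows x 0.6100 0.5815 y 0.0748 0.0168 ang 0.8769077062606812
scene 14989 x 0.5929 y -0.1001 rows x 0.6028 0.5825 y -0.0737 -0.1285 ang 0.0
```

View pics/ov.png

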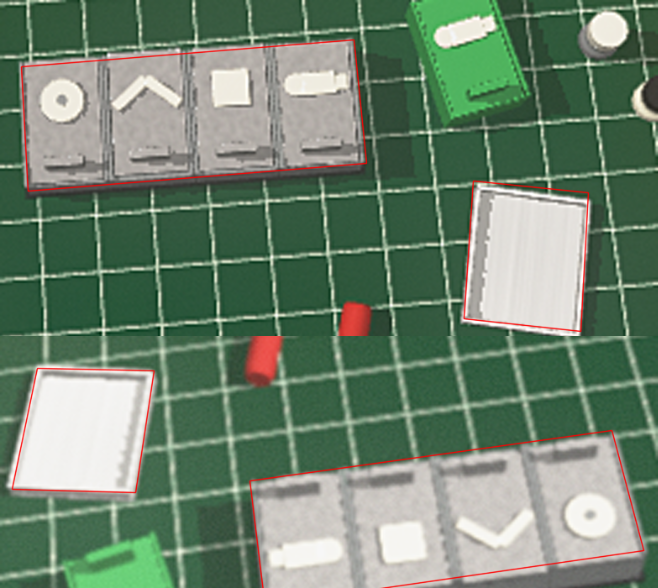

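Outlines fit both views within about 2 mm: shin box at about (0.573, -0.100) with yaw near 0, tray at (0.4305, -0.2685) with yaw -0.19. The fin is at x≈0.534. Moving over it now.

>>> drive_tool --increments '[{"tx": 0.48,"ty": -0.88,"tz": 0,"turn": -0.634,"grip": 0.3},{"tx": 0.48,"ty": -0.88,"tz": 0,"turn": -0.634,"grip": 0.3},{"tx": 0.48,"ty": -0.88,"tz": 0,"turn": -0.634,"grip": 0.3},{"tx": 0.48,"ty": -0.88,"tz": 0,"turn": -0.634,"grip": 0.3},{"tx": 0.48,"ty": -0.88,"tz": 0,"turn": -0.634,"grip": 0.3},{"tx": 0.48,"ty": -0.88,"tz": 0,"turn": -0.634,"grip": 0.3},{"tx": 0.48,"ty": -0.88,"tz": 0,"turn": -0.634,"grip": 0.3},{"tx": 0.48,"ty": -0.88,"tz": 0,"turn": -0.634,"grip": 0.3},{"tx": 0.48,"ty": -0.88,"tz": 0,"turn": -0.634,"grip": 0.3},{"tx": 0.48,"ty": -0.88,"tz": 0,"turn": -0.634,"grip": 0.3}]' --newtons 15

```text
clock: 1.1
position: [0.3431, 0.2531, 0.226]
ee_rot: [-1.382, -2.821, 0.002]
force: [-0.6, 0.5, -0.6]
width: 0.347
```

>>> drive_tool --increments '[{"tx": 0.478,"ty": -0.883,"tz": -0.1,"turn": -0.63,"grip": 0.3},{"tx": 0.478,"ty": -0.883,"tz": -0.1,"turn": -0.63,"grip": 0.3},{"tx": 0.478,"ty": -0.883,"tz": -0.1,"turn": -0.63,"grip": 0.3},{"tx": 0.478,"ty": -0.883,"tz": -0.1,"turn": -0.63,"grip": 0.3},{"tx": 0.478,"ty": -0.883,"tz": -0.1,"turn": -0.63,"grip": 0.3},{"tx": 0.478,"ty": -0.883,"tz": -0.1,"turn": -0.63,"grip": 0.3},{"tx": 0.478,"ty": -0.883,"tz": -0.1,"turn": -0.63,"grip": 0.3},{"tx": 0.478,"ty": -0.883,"tz": -0.1,"turn": -0.63,"grip": 0.3},{"tx": 0.478,"ty": -0.883,"tz": -0.25,"turn": -0.63,"grip": 0.3},{"tx": 0.478,"ty": -0.883,"tz": -0.25,"turn": -0.63,"grip": 0.3},{"tx": 0.478,"ty": -0.883,"tz": -0.25,"turn": -0.63,"grip": 0.3},{"tx": 0.478,"ty": -0.883,"tz": -0.25,"turn": -0.63,"grip": 0.3}]'

```text
clock: 2.3
position: [0.5348, -0.0983, 0.1268]
ee_rot: [-2.218, -2.223, 0.001]
force: [0.5, 0.5, 0.4]
width: 0.346
```

```bash
python3 - <<'E'
from h import *
s=observe(); print(s["position"],R.from_rotvec(s["ee_rot"]).as_matrix().round(3),s["clock"],s["width"])
t=get_image("top")[:,:,::-1]; c=get_image("scene")[:,:,::-1]
a=cv2.resize(t[180:310,230:430],None,fx=4,fy=4)[:300*2]
b=cv2.resize(c[170:320,200:400],None,fx=3,fy=3)
cv2.imwrite("pics/a1.png",cv2.resize(np.vstack([cv2.resize(a,(600,390)),b]),(480,672))[:600])
E
```

```text
[ 0.53478404 -0.09834676  0.12679027] [[-0.003  1.    -0.001]
 [ 1.     0.003  0.001]
 [ 0.001 -0.001 -1.   ]] 2.3 0.34569095364737057
```

View pics/a1.png

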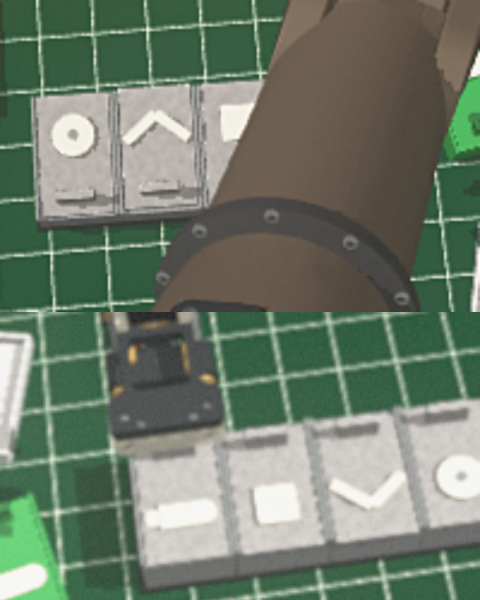

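Arm hides the fin in the top view, but the scene view shows the gripper lined up on the shin lid. Descending around the fin and gripping.

>>> drive_tool --increments '[{"tz": -0.08,"ty": -0.004,"grip": 0.3},{"tz": -0.14,"ty": -0.004,"grip": 0.3},{"tz": -0.175,"ty": -0.004,"grip": 0.3},{"tz": -0.195,"ty": -0.004,"grip": 0.3},{"tz": -0.195,"ty": -0.004,"grip": 0.3}]'

```text
invalid input
```

>>> drive_tool --increments '[{"grip": 1},{"grip": 1},{"grip": 1},{"grip": 1},{"grip": 1},{"grip": 1}]'

```text
invalid input
```

>>> drive_tool --increments '[{"tx": 0,"ty": -0.004,"tz": -0.08,"turn": 0,"grip": 0.3},{"tx": 0,"ty": -0.004,"tz": -0.14,"turn": 0,"grip": 0.3},{"tx": 0,"ty": -0.004,"tz": -0.175,"turn": 0,"grip": 0.3},{"tx": 0,"ty": -0.004,"tz": -0.195,"turn": 0,"grip": 0.3},{"tx": 0,"ty": -0.004,"tz": -0.195,"turn": 0,"grip": 0.3}]'

```text
clock: 2.9
position: [0.5354, -0.1, 0.0497]
ee_rot: [-2.218, -2.224, -0.002]
force: [0.1, 0.3, 0.1]
width: 0.349
```

>>> drive_tool --increments '[{"tx": 0,"ty": 0,"tz": 0,"turn": 0,"grip": 1},{"tx": 0,"ty": 0,"tz": 0,"turn": 0,"grip": 1},{"tx": 0,"ty": 0,"tz": 0,"turn": 0,"grip": 1},{"tx": 0,"ty": 0,"tz": 0,"turn": 0,"grip": 1},{"tx": 0,"ty": 0,"tz": 0,"turn": 0,"grip": 1},{"tx": 0,"ty": 0,"tz": 0,"turn": 0,"grip": 1}]'

```text
clock: 3.5
position: [0.5359, -0.1002, 0.0501]
ee_rot: [2.218, 2.224, 0.003]
force: [-0.3, 0.7, 5.4]
width: 0.084
```

The opening of about 8 mm matches the fin thickness. Sliding the lid.

>>> drive_tool --increments '[{"tx": 0.02,"ty": 0,"tz": 0,"turn": 0,"grip": 1},{"tx": 0.05,"ty": 0,"tz": 0,"turn": 0,"grip": 1},{"tx": 0.09,"ty": 0,"tz": 0,"turn": 0,"grip": 1},{"tx": 0.13,"ty": 0,"tz": 0,"turn": 0,"grip": 1},{"tx": 0.17,"ty": 0,"tz": 0,"turn": 0,"grip": 1},{"tx": 0.2,"ty": 0,"tz": 0,"turn": 0,"grip": 1},{"tx": 0.215,"ty": 0,"tz": 0,"turn": 0,"grip": 1},{"tx": 0.225,"ty": 0,"tz": 0,"turn": 0,"grip": 1},{"tx": 0.225,"ty": 0,"tz": 0,"turn": 0,"grip": 1}]'

```text
clock: 4.4
position: [0.6269, -0.1008, 0.0503]
ee_rot: [2.217, 2.222, 0.003]
force: [2.0, -3.5, 2.1]
width: 0.087
```

>>> drive_tool --increments '[{"tx": 0.007,"ty": 0,"tz": 0,"turn": 0,"grip": 1},{"tx": 0.012,"ty": 0,"tz": 0,"turn": 0,"grip": 1},{"tx": 0.012,"ty": 0,"tz": 0,"turn": 0,"grip": 1}]'

```text
clock: 4.7
position: [0.6307, -0.1009, 0.0502]
ee_rot: [2.219, 2.223, 0.001]
force: [-3.2, -0.9, 6.1]
width: 0.086
```

>>> drive_tool --increments '[{"tx": 0,"ty": 0,"tz": 0,"turn": 0,"grip": 0.5},{"tx": 0,"ty": 0,"tz": 0,"turn": 0,"grip": 0.5},{"tx": 0,"ty": 0,"tz": 0,"turn": 0,"grip": 0.5},{"tx": 0,"ty": 0,"tz": 0.04,"turn": 0,"grip": 0.5},{"tx": 0,"ty": 0,"tz": 0.15,"turn": 0,"grip": 0.5},{"tx": -0.1,"ty": 0.2,"tz": 0.25,"turn": 0,"grip": 0.2},{"tx": -0.3,"ty": 0.7,"tz": 0.25,"turn": 0,"grip": 0.2},{"tx": -0.3,"ty": 0.7,"tz": 0.25,"turn": 0,"grip": 0.2},{"tx": -0.3,"ty": 0.7,"tz": 0.25,"turn": 0,"grip": 0.2},{"tx": -0.3,"ty": 0.7,"tz": 0.25,"turn": 0,"grip": 0.2},{"tx": -0.3,"ty": 0.7,"tz": 0.25,"turn": 0,"grip": 0.2},{"tx": -0.3,"ty": 0.7,"tz": 0.25,"turn": 0,"grip": 0.2},{"tx": -0.3,"ty": 0.7,"tz": 0.25,"turn": 0,"grip": 0.2}]'

```text
clock: 6.0
position: [0.5101, 0.1817, 0.1511]
ee_rot: [-2.214, -2.229, -0.004]
force: [-0.0, -0.1, -0.5]
width: 0.4
```

```bash
python3 - <<'E'
from h import *
print(observe()["position"])
t=get_image("top")[:,:,::-1]; c=get_image("scene")[:,:,::-1]
cv2.imwrite("pics/t2.png",t);cv2.imwrite("pics/s2.png",c)
# plane z=.033 (top of shin), x .70..., y -.04...
o=np.hstack([rect(n,i,.033,.67,-.03,400,560,.0003) for n,i in(("top",t),("scene",c))])
for k in range(0,560,100): cv2.line(o,(0,k),(800,k),(0,255,255),1); cv2.putText(o,f"{.67-k*.0003:.2f}",(0,k+10),0,.35,(0,0,255))
for k in range(0,800,100): cv2.line(o,(k,0),(k,560),(0,255,255),1)
cv2.imwrite("pics/r2.png",o)
for n,i in(("top",t),("scene",c)):
    r=rect(n,i,.033,.60,-.06,400,320,.00025).min(2); m=(r>(195)).astype(np.uint8)
    k,l,st,ce=cv2.connectedComponentsWithStats(m)
    for j in range(1,k):
        if st[j,4]>2000:
            q=cv2.minAreaRect(np.argwhere(l==j)[:,::-1].astype(np.float32)); print(n,st[j],"x %.4f y %.4f"%(.60-q[0][1]*.00025,-.06-q[0][0]*.00025),np.array(q[1])*.25,q[2])
E
```

```text
[0.51014202 0.18169525 0.15113346]
top [  74  100  158   87 9839] x 0.5639 y -0.0980 [20.22475624 39.95488358] 86.12147521972656
scene [   78    84   164    96 12388] x 0.5668 y -0.0997 [22.20363617 41.33941269] 85.60128784179688
```

View pics/r2.png

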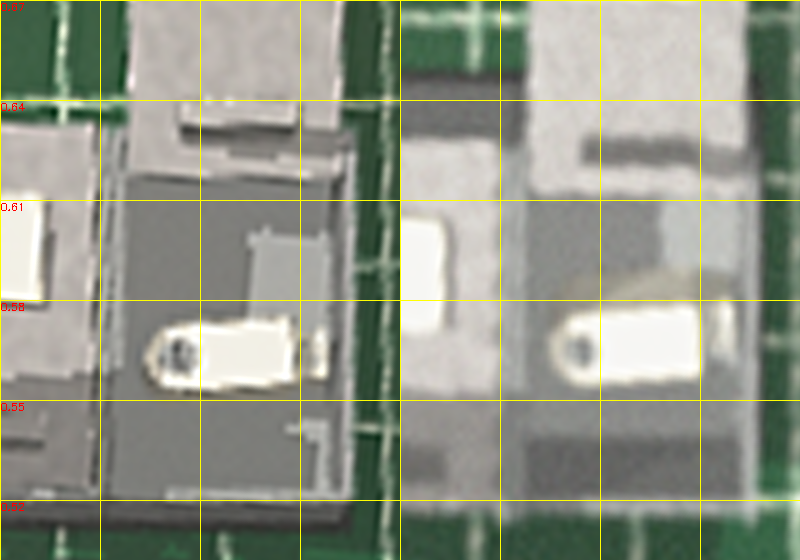

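Lid fully open with about 96 mm bared. The shin lies at about (0.565, -0.100), rotated about 4° CCW. Moving above it.

>>> drive_tool --increments '[{"tx": 0.138,"ty": -0.703,"tz": 0,"turn": 0.062,"grip": 0.3},{"tx": 0.138,"ty": -0.703,"tz": 0,"turn": 0.062,"grip": 0.3},{"tx": 0.138,"ty": -0.703,"tz": 0,"turn": 0.062,"grip": 0.3},{"tx": 0.138,"ty": -0.703,"tz": 0,"turn": 0.062,"grip": 0.3},{"tx": 0.138,"ty": -0.703,"tz": 0,"turn": 0.062,"grip": 0.3},{"tx": 0.138,"ty": -0.703,"tz": 0,"turn": 0.062,"grip": 0.3},{"tx": 0.138,"ty": -0.703,"tz": 0,"turn": 0.062,"grip": 0.3},{"tx": 0.138,"ty": -0.703,"tz": -0.1,"turn": 0.062,"grip": 0.3},{"tx": 0.138,"ty": -0.703,"tz": -0.2,"turn": 0.062,"grip": 0.3},{"tx": 0.138,"ty": -0.703,"tz": -0.2,"turn": 0.062,"grip": 0.3},{"tx": 0.138,"ty": -0.703,"tz": -0.2,"turn": 0.062,"grip": 0.3}]'

```text
clock: 7.2
position: [0.5661, -0.1047, 0.0713]
ee_rot: [2.149, 2.291, 0.0]
force: [-0.1, -0.4, 0.4]
width: 0.351
```

>>> drive_tool --increments '[{"tx": -0.001,"ty": 0.013,"tz": -0.03,"turn": 0.005,"grip": 0.3},{"tx": -0.001,"ty": 0.013,"tz": -0.07,"turn": 0.005,"grip": 0.3},{"tx": -0.001,"ty": 0.013,"tz": -0.105,"turn": 0.005,"grip": 0.3},{"tx": -0.001,"ty": 0.013,"tz": -0.13,"turn": 0.005,"grip": 0.3},{"tx": -0.001,"ty": 0.013,"tz": -0.145,"turn": 0.005,"grip": 0.3},{"tx": -0.001,"ty": 0.013,"tz": -0.15,"turn": 0.005,"grip": 0.3},{"tx": -0.001,"ty": 0.013,"tz": -0.15,"turn": 0.005,"grip": 0.3}]'

```text
clock: 7.9
position: [0.5658, -0.0996, 0.0113]
ee_rot: [2.143, 2.296, 0.0]
force: [-0.2, -0.2, -0.0]
width: 0.348
```

>>> drive_tool --increments '[{"tx": 0,"ty": 0,"tz": 0,"turn": 0,"grip": 1},{"tx": 0,"ty": 0,"tz": 0,"turn": 0,"grip": 1},{"tx": 0,"ty": 0,"tz": 0,"turn": 0,"grip": 1},{"tx": 0,"ty": 0,"tz": 0,"turn": 0,"grip": 1},{"tx": 0,"ty": 0,"tz": 0,"turn": 0,"grip": 1},{"tx": 0,"ty": 0,"tz": 0,"turn": 0,"grip": 1}]'

```text
clock: 8.5
position: [0.5661, -0.0997, 0.0117]
ee_rot: [2.143, 2.296, 0.001]
force: [0.3, -1.1, 5.6]
width: 0.218
```

Closed on 20 mm, the shin's width. Lifting.

>>> drive_tool --increments '[{"tx": 0,"ty": 0,"tz": 0.01,"turn": 0,"grip": 1},{"tx": 0,"ty": 0,"tz": 0.04,"turn": 0,"grip": 1},{"tx": 0,"ty": 0,"tz": 0.1,"turn": 0,"grip": 1},{"tx": 0,"ty": 0,"tz": 0.18,"turn": 0,"grip": 1},{"tx": 0,"ty": 0,"tz": 0.26,"turn": 0,"grip": 1},{"tx": 0,"ty": 0,"tz": 0.3,"turn": 0,"grip": 1},{"tx": 0,"ty": 0,"tz": 0.3,"turn": 0,"grip": 1},{"tx": 0,"ty": 0,"tz": 0.3,"turn": 0,"grip": 1}]'

```text
clock: 9.3
position: [0.566, -0.0995, 0.1321]
ee_rot: [2.142, 2.296, 0.002]
force: [-0.4, -0.0, -0.8]
width: 0.218
```

>>> drive_tool --increments '[{"tx": -0.05,"ty": -0.06,"tz": 0,"turn": -0.04,"grip": 1},{"tx": -0.14,"ty": -0.17,"tz": 0,"turn": -0.1,"grip": 1},{"tx": -0.22,"ty": -0.27,"tz": 0,"turn": -0.17,"grip": 1},{"tx": -0.29,"ty": -0.36,"tz": 0,"turn": -0.22,"grip": 1},{"tx": -0.339,"ty": -0.422,"tz": 0,"turn": -0.248,"grip": 1},{"tx": -0.339,"ty": -0.422,"tz": -0.05,"turn": -0.248,"grip": 1},{"tx": -0.339,"ty": -0.422,"tz": -0.13,"turn": -0.248,"grip": 1},{"tx": -0.339,"ty": -0.422,"tz": -0.2,"turn": -0.248,"grip": 1},{"tx": -0.339,"ty": -0.422,"tz": -0.22,"turn": -0.248,"grip": 1},{"tx": -0.339,"ty": -0.422,"tz": -0.22,"turn": -0.248,"grip": 1}]'

```text
clock: 10.3
position: [0.4291, -0.2678, 0.0428]
ee_rot: [-2.422, -1.999, 0.001]
force: [-0.1, -0.8, 0.4]
width: 0.215
```

```bash
python3 - <<'E'
from h import *
print(observe()["position"],observe()["width"])
c=get_image("scene")[:,:,::-1]
cv2.imwrite("pics/s3.png",cv2.resize(c[120:320,100:360],None,fx=3,fy=3))
E
```

```text
[ 0.42910139 -0.26781975  0.04277439] 0.21544774305715564
```

View pics/s3.png

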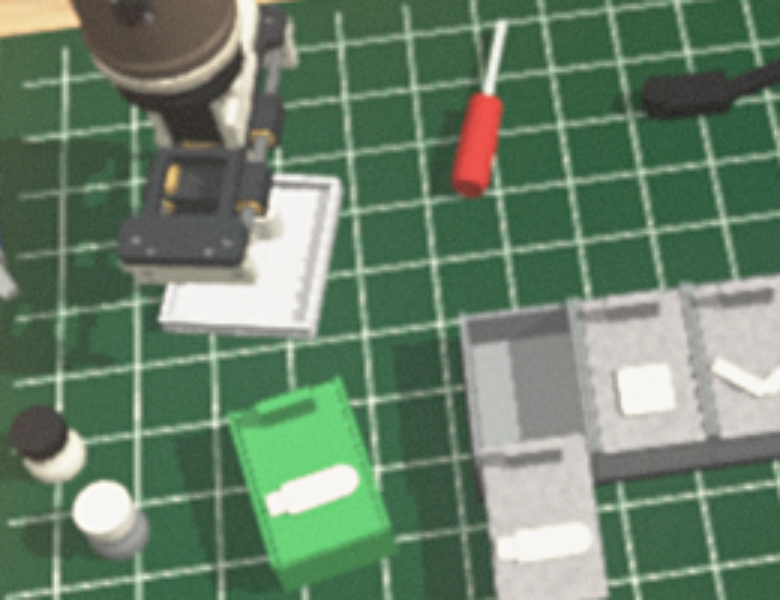

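The compartment is empty and the shin is held over the tray. Lowering slowly; contact is expected at TCP z≈0.0085.

>>> drive_tool --increments '[{"tx": 0,"ty": 0,"tz": -0.03,"turn": 0,"grip": 1},{"tx": 0,"ty": 0,"tz": -0.055,"turn": 0,"grip": 1},{"tx": 0,"ty": 0,"tz": -0.07,"turn": 0,"grip": 1},{"tx": 0,"ty": 0,"tz": -0.078,"turn": 0,"grip": 1},{"tx": 0,"ty": 0,"tz": -0.082,"turn": 0,"grip": 1},{"tx": 0,"ty": 0,"tz": -0.082,"turn": 0,"grip": 1},{"tx": 0,"ty": 0,"tz": -0.082,"turn": 0,"grip": 1}]'

```text
clock: 11.05
position: [0.4301, -0.2684, 0.0113]
ee_rot: [2.422, 1.999, 0.0]
force: [0.2, 0.5, -0.4]
width: 0.219
```

>>> drive_tool --increments '[{"tx": 0,"ty": 0,"tz": -0.003,"turn": 0,"grip": 1},{"tx": 0,"ty": 0,"tz": -0.006,"turn": 0,"grip": 1},{"tx": 0,"ty": 0,"tz": -0.007,"turn": 0,"grip": 1},{"tx": 0,"ty": 0,"tz": -0.007,"turn": 0,"grip": 1}]'

```text
clock: 11.45
position: [0.4302, -0.2684, 0.0087]
ee_rot: [2.422, 1.999, 0.001]
force: [-0.5, 0.5, 5.0]
width: 0.215
```

Contact (Fz 5 N) at z = 0.0087, as predicted. I release gently, retreat up and move aside.

>>> drive_tool --increments '[{"tx": 0,"ty": 0,"tz": 0,"turn": 0,"grip": 0.45},{"tx": 0,"ty": 0,"tz": 0,"turn": 0,"grip": 0.3},{"tx": 0,"ty": 0,"tz": 0,"turn": 0,"grip": 0.3},{"tx": 0,"ty": 0,"tz": 0,"turn": 0,"grip": 0.3},{"tx": 0,"ty": 0,"tz": 0.03,"turn": 0,"grip": 0.3},{"tx": 0,"ty": 0,"tz": 0.09,"turn": 0,"grip": 0.3},{"tx": 0,"ty": 0,"tz": 0.2,"turn": 0,"grip": 0.3},{"tx": 0,"ty": 0,"tz": 0.35,"turn": 0,"grip": 0.3},{"tx": 0,"ty": 0,"tz": 0.45,"turn": 0,"grip": 0.3},{"tx": 0,"ty": 0.5,"tz": 0.45,"turn": 0,"grip": 0.3},{"tx": 0,"ty": 0.8,"tz": 0.45,"turn": 0,"grip": 0.3},{"tx": 0,"ty": 0.8,"tz": 0.45,"turn": 0,"grip": 0.3},{"tx": 0,"ty": 0.8,"tz": 0.45,"turn": 0,"grip": 0.3},{"tx": 0,"ty": 0.8,"tz": 0.45,"turn": 0,"grip": 0.3},{"tx": 0,"ty": 0.8,"tz": 0.45,"turn": 0,"grip": 0.3},{"tx": 0,"ty": 0.8,"tz": 0.45,"turn": 0,"grip": 0.3},{"tx": 0,"ty": 0.8,"tz": 0.45,"turn": 0,"grip": 0.3}]'

```text
clock: 13.15
position: [0.4299, 0.0547, 0.1892]
ee_rot: [2.417, 2.006, 0.002]
force: [-0.3, -0.0, -0.4]
width: 0.346
```

```bash
python3 - <<'E'
from h import *
s=observe();print(s["position"],s["force"],s["clock"])
t=get_image("top")[:,:,::-1]; c=get_image("scene")[:,:,::-1]
cv2.imwrite("pics/f.png",np.vstack([cv2.resize(t[180:350,230:500],(520,327)),cv2.resize(c[160:320,140:430],(520,270))]))
for n,i in(("top",t),("scene",c)):   # sample shift since start, mm
    r=rect(n,i,.047,.63,.2,1600,400,.00025).min(2); m=(r>(205 if n=="top" else 225)).astype(np.uint8)
    k,l,st,ce=cv2.connectedComponentsWithStats(m)
    for j in range(1,k):
        if st[j,4]>3000: print(n,"x %.4f y %.4f"%(.63-ce[j,1]*.00025,.2-ce[j,0]*.00025))
E
```

```text
[0.42993672 0.05472336 0.18922526] [-0.31791902 -0.03665058 -0.41975569] 13.15
top x 0.6035 y 0.1210
top x 0.5930 y -0.0258
scene x 0.5951 y 0.1191
scene x 0.5950 y -0.0270
scene x 0.5963 y 0.0459
```

View pics/f.png

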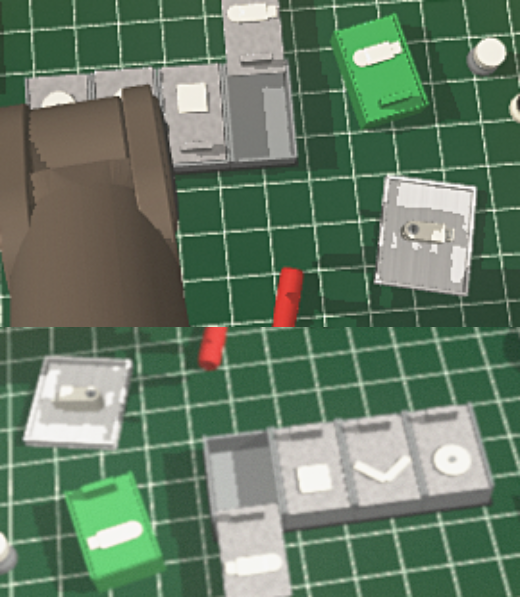

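The shin lies flat mid-tray. The other three samples are unmoved to 0.1 mm in the scene view; the arm partly hides the disc in the top view.

```bash
python3 -c "
from cell import *
print(sign_off())"
```

```text
the job is handed in; nothing more can be done
None
```

The white shin piece now lies flat in the middle of the rectangular metal tray, and I handed the job in at about 13 s of the 46 s allowed.

I gripped the fin of the rightmost grey lid (oblong sample with a round end and a tab) and slid it about 95 mm, to around its stop. I then gripped the shin on its flat sides, lowered it until it touched the tray floor at about 5 N, and let go.

**Last checks:**
- **Compartment:** the last pictures show the shin compartment open and empty.
- **Other lids:** all three wrong lids read within 0.1 mm of their start positions in the scene view.
- **Disagreement:** in the top view the disc lid seemed to have shifted about 10 mm, because the arm partly hid its sample. The V-fin sample was hidden there too. The unobstructed scene view shows both unmoved.
- **Arm:** it was clear of everything, with force near zero.

Two of my move calls were refused because their rows left out some numbers; nothing moved.

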